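Bring the drain coupling round to the front of the parts carousel and hold it

TASK

Someone has parked the torch in the open side of the parts carousel, where it blocks the trays. First lift the torch out and stand it upright on a free patch of the table, at least 5 cm clear of everything the carousel sweeps, without the carousel shoving it. Then turn the carousel until the tray with the drain coupling (the wide, upright open tube) is centred over the pointed front tongue of the base, and finish while still firmly holding the carousel still there; do not let go. Leave the other things on the table where they are.

Things in the scene. Friction and masses are not known exactly. Their poses are not given: they have to be found in the camera images.
- torch_mid (a point): Centre of the loose torch, half-way up, 61.5 mm above its foot. Black, 123 mm tall, stands on its 44 mm wide head (lower 43 mm); the barrel above is 30 mm in diameter; 0.1 to 0.17 kg. It starts upright on the base's front tongue (4 mm thick), 115 mm from the carousel's axis, between the trays. Its z axis is its long axis.
- carousel_base: Fixed round foot of the carousel, 150 mm diameter and 18 mm high, standing on the table. Origin on the carousel's vertical axis at table height. Its -x axis is the front: there a flat metal tongue 60 mm wide and 4 mm thick lies on the table and ends in a point 175 mm from the axis.
- front_mark (a point): Point on top of the front tongue, 90 mm from the axis straight to the front (-x of the base), 4 mm above the table: the coupling's tray must come to stand above it.
- turntable: Turning part of the carousel: hub, arms and five round shallow trays (66 mm wide, rim 44 mm above the table), centres 90 mm from the axis, 55 degrees apart, so one side is open; they reach 123 mm out. Origin on the axis at table height, z up; -x points to the coupling's tray. Turns freely about z with slight friction (0.04 N m) and stays where it is left. Things in the trays are fixed.
- coupling_mid (a point): Centre of the drain coupling, a plain plastic ribbed open tube 42 mm in diameter and 50 mm tall, upright, fixed in its tray; 52 mm above the table, 90 mm from the axis. At the start it stands 49 to 86 degrees counter-clockwise (seen from above) from the front tongue.
- lint_brush: Loose lint brush, 30 x 85 x 23 mm, bystander near the robot's right; origin under its centre.
- pulley: Loose motor pulley lying flat, 63 mm diameter, 22 mm high, bystander on the left in front of the cash box; origin under its centre.
- thread_spool_1: Loose thread spool, 30 mm diameter, 42 mm tall, standing upright on the table to the left of the carousel, near the cash box, bystander; origin under its centre.
- grip_mid (a point): Centre of the turntable's black bar grip on top of the hub, on the axis, 118 mm above the table; axes as the turntable's. The bar is 70 mm long (x, towards the coupling's tray), 16 mm wide (y) and 35 mm high (100 to 135 mm above the table): pinch it across its width and twist.
Mind the look-alikes: they are no part of the job. What is meant by the part that bears torch_mid is not orange, pink or red, and is the larger of those in its own colour.

How it is judged:
By the outcome, as a careful person would: the job done as asked, in the order asked, and still so for the second after the job is handed in, while the arm keeps its last pose, push and grip.
It also fails if it takes over 54 s, if anything falls off the work surface, if the arm or the gripper's body presses on something with over 40 N, if the wrist force passes 120 N, or if a joint passes its speed limit or range.

ROBOT

A 7-joint arm with a two-finger parallel gripper is mounted at the origin on a cart in front of the work surface, level with it; the furniture and walls round the work are solid. World frame = base frame: x ahead of the robot, y to its left, z up, the work surface at z = 0. Lengths are in m, angles in rad, forces in N, time in s.
With the tool pointing down it reaches from about 0.4 to 0.85 m from the base axis. Payload 10.4 kg.
Tool frame: the origin (TCP) lies between the finger pads; the fingertips stand 19 mm ahead of it and the grasp point (between the pads) is the TCP (manip.tip_reach is the z of the fingertips in the tool frame, in m); z points along the fingers, y is the direction in which the jaws open and shut (so a half turn about z gives the same grasp; the last joint's range is limited). The gripper opens to 85 mm and grips with 20 to 120 N. Pads are 22 mm wide; open, the fingers measure 114 mm over their backs; the gripper's body (76 mm by 85 mm) begins 54 mm behind the grasp point. The pads swing forward as they close: fully open they stand 13 mm farther back than shut.
Start: joints at [-1.25, 0.332, -0.065, 1.46, 0.022, 1.35, -0.088], TCP at [0.211, 0.588, 0.25] pointing down, gripper open.
Joint ranges: [-2.6, 2.6], [-0.5, 2.12], [-1.47, 1.34], [0.16, 2.42], [-1.27, 4.41], [0.06, 2.06], [-2.6, 2.6]. Speed limits (rad/s): [2.22, 2.22, 2.79, 2.79, 3.14, 3.14, 3.14].

INTERFACE

Orientations are given as a unit quaternion [x, y, z, w].
In Python, from workcell import sensors, cams, manip gives the robot as it stands.
- The arm moves only by the shell command python3 -m jog 'ROWS' [FORCE]. ROWS is JSON, a list of rows, each a list of 3 entries, a list of its own where there are three numbers: the shift along the world's x, y, z in m, then the turn, a rotation vector about the world's x, y, z in rad, then the opening in per cent of the stroke, from 0 (shut) to 100 (fully open). In form: [[[dx, dy, dz], [wx, wy, wz], grip], ...]. A call has 1 to 5 rows; each row shifts and turns the pose as measured when the row begins; what a row does not reach is not made up. A row lasts 1/8 s, in which the tool goes at most 62.5 mm and 10.7 degrees, less where a joint would pass 70% of its speed; a pose out of reach is approached as far as the arm can. A call with a gripper value outside its range is refused whole. The fingers move at their own pace and stop on an object; FORCE is the grip in N (left out, the last holds). Time passes only in rows, so rows that do not move let the fingers close. It gives the time, the measured TCP pose, the force and the opening at its end, in the units of the state.
- sensors.get_obs(): the state, without advancing time (a new reading comes with each control period).
- cams.camera(name): name is "scene" or "top"; returns (picture, depth): 420x560x3 uint8, red, green, blue; 420x560 float32, m along the optical axis (not along the pixel's ray), 0 where there is no reading.
- cams.camera_model(name): a dict with "intrinsics" (3x3 intrinsics, pixels), "view" (4x4, takes a point from world to camera coordinates). Camera axes: x right, y down, z forward; pixel columns grow to the right and rows downward; lengths in m; the calibration is good to about 2 mm. A picture is of the moment at which its call begins. camera_model takes no time and is no camera call.
- manip.hand_in(): hands the job in, once; it reports no verdict.
The state is a dict: "clock": time; "joint_pos": joint angles; "joint_velocities": joint speeds; "tau": joint torques, N m; "position": TCP position; "ee_rot": TCP orientation; "ft_force": force on the tool from outside, world axes, zero at the start; "torque": the same for the moment, N m; "grip_width": opening from 0.0 (shut) to 1.0 (fully open).
Only numpy, scipy, OpenCV 4.12 (cv2) and the standard library are available. Lean on these libraries where they do the work, as an engineer would, in place of code of your own. Each camera call takes 0.05 s, during which the arm holds its last target.

## Working session

There is one attempt and no reset: what is moved stays moved. The work goes in short steps, Python scripts to look and compute and a shell command to move; the robot and the scene stay as the last step left them, time stands still between calls to the robot, and variables do not carry over. Pictures are saved under pics/ and viewed, and the job is handed in when it is done.

```bash
ls; mkdir -p pics; python3 - <<'E'
from workcell import sensors,cams,manip
import cv2,numpy as np
o=sensors.get_obs()
for k in o: print(k,np.round(o[k],3))
print(manip.tip_reach)
for n in("scene","top"):
    p,d=cams.camera(n); cv2.imwrite(f"pics/{n}0.png",p[:,:,::-1]); np.save(f"pics/{n}0.npy",d)
    m=cams.camera_model(n); print(n,np.round(m["intrinsics"],2).tolist(),np.round(m["view"],4).tolist())
E
```

```text
pics
clock 0.0
joint_pos [-1.25   0.333 -0.065  1.461  0.022  1.35  -0.089]
joint_velocities [-0.    -0.    -0.    -0.002  0.002  0.    -0.   ]
tau [-1.0000e-03 -6.2545e+01  4.8000e-02 -3.9160e+01  1.6000e-02  1.0000e-02
 -0.0000e+00]
position [0.211 0.588 0.25 ]
ee_rot [ 0.171  0.985 -0.001 -0.   ]
ft_force [ 0.912  0.001 -0.185]
torque [-0.015  0.01   0.005]
grip_width 1.0
0.019
scene [[429.27, 0.0, 281.36], [0.0, 429.27, 202.1], [0.0, 0.0, 1.0]] [[0.7319, -0.6814, 0.0065, -0.1911], [-0.4969, -0.5402, -0.6792, 0.4216], [0.4663, 0.4939, -0.7339, 0.5969], [0.0, 0.0, 0.0, 1.0]]
top [[382.03, 0.0, 279.17], [0.0, 382.03, 205.14], [0.0, 0.0, 1.0]] [[-0.0633, -0.998, 0.0011, 0.2168], [-0.9775, 0.0618, -0.2019, 0.464], [0.2014, -0.0139, -0.9794, 0.8512], [0.0, 0.0, 0.0, 1.0]]
```

View pics/scene0.png

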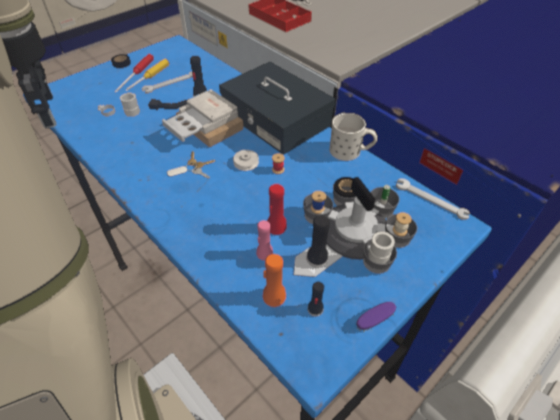

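View pics/top0.png

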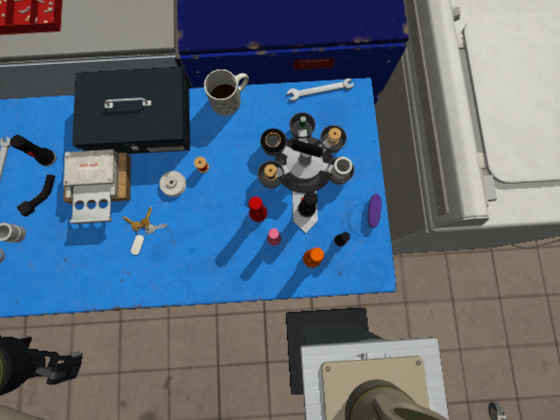

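```bash
cat > h.py <<'E'
import numpy as np,cv2
from workcell import sensors,cams,manip
def back(n,d):
    m=cams.camera_model(n);K=np.array(m["intrinsics"]);V=np.array(m["view"])
    v,u=np.mgrid[:d.shape[0],:d.shape[1]]
    c=np.stack([(u-K[0,2])/K[0,0]*d,(v-K[1,2])/K[1,1]*d,d],-1)
    return (c-V[:3,3])@V[:3,:3]
def proj(n,p):
    m=cams.camera_model(n);K=np.array(m["intrinsics"]);V=np.array(m["view"])
    c=V[:3,:3]@np.array(p)+V[:3,3];q=K@c;return q[:2]/q[2]
def crop(n,img,u0,v0,u1,v1,s,out):
    cv2.imwrite(out,cv2.resize(img[v0:v1,u0:u1],None,fx=s,fy=s,interpolation=cv2.INTER_CUBIC))
E
python3 - <<'E'
from h import *
t=cv2.imread("pics/top0.png");s=cv2.imread("pics/scene0.png")
crop("",t,230,70,400,280,2.8,"pics/t0c.png"); crop("",s,230,160,440,340,3,"pics/s0c.png")
for n in("top","scene"):
    P=back(n,np.load(f"pics/{n}0.npy"))
    # region
    x,y,z=P[...,0],P[...,1],P[...,2]
    # pts high
    for lo,hi in((.105,.13),(.126,.142),(.07,.085),(.04,.06)):
        m=((z>lo)&(z<hi)&(x>.25)&(x<.9)&(y>-.3)&(y<.25)).astype(np.uint8)
        k,l,st,c=cv2.connectedComponentsWithStats(m)
        for i in range(1,k):
            if st[i,4]>8:
                q=P[l==i];print(n,lo,c[i].round(),st[i,4],np.median(q,0).round(3),q.min(0).round(3),q.max(0).round(3))
E
```

```text
top 0.105 [458. 120.] 5543 [ 0.631 -0.226  0.12 ] [ 0.405 -0.267  0.105] [ 0.9   -0.201  0.129]
top 0.105 [324.  50.] 1416 [0.828 0.057 0.119] [ 0.822 -0.138  0.105] [0.838 0.25  0.13 ]
top 0.105 [307. 152.] 122 [0.579 0.119 0.119] [0.568 0.087 0.105] [0.593 0.151 0.13 ]
top 0.105 [310. 199.] 175 [0.47  0.121 0.126] [0.456 0.105 0.106] [0.486 0.135 0.129]
top 0.105 [256. 204.] 155 [0.467 0.238 0.122] [0.454 0.225 0.106] [0.484 0.249 0.127]
top 0.105 [316. 255.] 178 [0.35  0.117 0.122] [0.336 0.101 0.106] [0.365 0.132 0.125]
top 0.126 [324.  32.] 4716 [0.861 0.058 0.139] [ 0.829 -0.138  0.126] [0.9   0.25  0.142]
top 0.126 [307. 147.] 234 [0.586 0.119 0.133] [0.569 0.084 0.126] [0.603 0.151 0.138]
top 0.126 [310. 198.] 84 [0.471 0.12  0.127] [0.458 0.108 0.126] [0.485 0.133 0.132]
top 0.07 [436. 127.] 1225 [ 0.636 -0.196  0.075] [ 0.406 -0.243  0.07 ] [ 0.899 -0.188  0.085]
top 0.07 [323.  61.] 541 [0.825 0.055 0.078] [ 0.822 -0.139  0.07 ] [0.828 0.249 0.085]
top 0.07 [303. 120.] 32 [0.676 0.117 0.075] [0.67  0.11  0.071] [0.683 0.124 0.077]
top 0.07 [305. 159.] 27 [0.575 0.121 0.079
[... 6071 characters left out ...]
. 243.] 65 [0.571 0.041 0.053] [0.56  0.029 0.042] [0.574 0.05  0.06 ]
scene 0.04 [317. 251.] 106 [0.462 0.113 0.048] [0.457 0.106 0.04 ] [0.483 0.137 0.06 ]
scene 0.04 [378. 256.] 135 [0.54  0.026 0.049] [0.535 0.014 0.04 ] [0.569 0.054 0.059]
scene 0.04 [274. 289.] 99 [0.342 0.108 0.049] [0.337 0.102 0.04 ] [0.364 0.128 0.06 ]
scene 0.04 [316. 300.] 60 [0.383 0.04  0.051] [0.379 0.037 0.04 ] [0.394 0.054 0.06 ]
scene 0.04 [550. 362.] 124 [ 0.58 -0.29  0.05] [ 0.545 -0.294  0.04 ] [ 0.614 -0.286  0.06 ]
scene 0.04 [452. 402.] 302 [ 0.407 -0.215  0.05 ] [ 0.405 -0.249  0.04 ] [ 0.432 -0.188  0.06 ]
scene 0.04 [539. 388.] 17 [ 0.524 -0.295  0.054] [ 0.514 -0.298  0.045] [ 0.53  -0.292  0.06 ]
```

```bash
ls pics
```

```text
s0c.png
scene0.npy
scene0.png
t0c.png
top0.npy
top0.png
```

View pics/t0c.png

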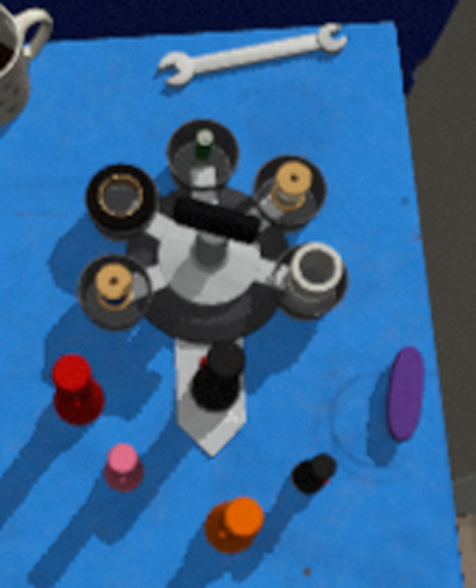

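View pics/s0c.png

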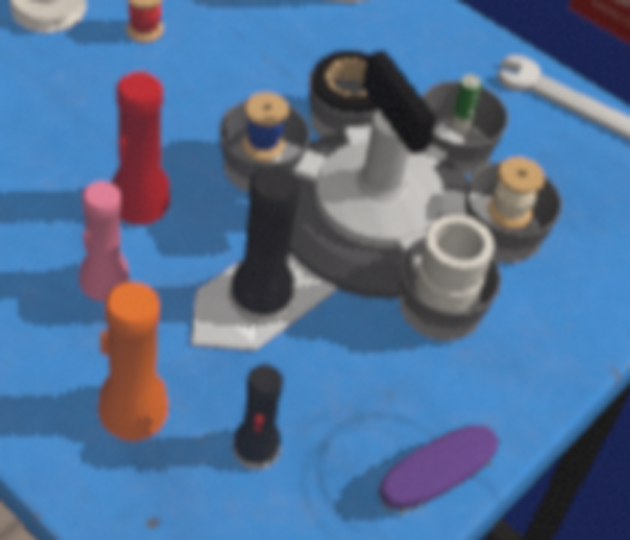

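```bash
python3 - <<'E'
from h import *
D={n:np.load(f"pics/{n}0.npy") for n in("top","scene")}
P={n:back(n,D[n]) for n in D}
for n,u,v in(("top",306,232),("top",305,228),("top",293,195),("top",294,220),("top",317,220),("top",172,183),("top",200,163),("top",150,225),("top",205,240),("top",230,190),("top",215,220),("top",338,172),("scene",245,160),("scene",278,160)):
    print(n,u,v,P[n][v,u].round(4))
# tongue pixels: near-white, low z
for n in D:
    im=cv2.imread(f"pics/{n}0.png").astype(int); p=P[n]
    m=(im.min(2)>110)&(np.ptp(im,axis=2)<40)&(p[...,2]<.012)&(p[...,0]>.38)&(p[...,0]<.53)&(abs(p[...,1]-.12)<.06)
    q=p[m]; print(n,m.sum(),q.min(0).round(4),q.max(0).round(4))
    for x0 in np.arange(.4,.53,.01):
        s=q[abs(q[:,0]-x0)<.005]
        if len(s)>3: print(round(x0,3),s[:,1].min().round(3),s[:,1].max().round(3),len(s))
# bar fit top face, coupling ring
for n in D:
    p=P[n];im=cv2.imread(f"pics/{n}0.png")
    m=(p[...,2]>.129)&(p[...,2]<.14)&(abs(p[...,0]-.586)<.06)&(abs(p[...,1]-.12)<.06)
    q=p[m][:,:2];(c,s,a)=cv2.minAreaRect(q.astype(np.float32));vv=np.linalg.svd(q-q.mean(0))[2][0]
    print(n,"bar",c,s,a,np.degrees(np.arctan2(vv[1],vv[0])))
    m=(p[...,2]>.072)&(p[...,2]<.082)&(abs(p[...,0]-.555)<.03)&(abs(p[...,1]-.033)<.03)
    c,r=cv2.minEnclosingCircle(p[m][:,:2].astype(np.float32));print("coup",c,r)
    m=(p[...,2]>.122)&(p[...,2]<.132)&(abs(p[...,0]-.471)<.03)&(abs(p[...,1]-.12)<.03)
    c,r=cv2.minEnclosingCircle(p[m][:,:2].astype(np.float32));print("torch",c,r)
E
```

```text
top 306 232 [0.4155 0.1253 0.0005]
top 305 228 [0.425  0.1272 0.0034]
top 293 195 [0.5092 0.1506 0.004 ]
top 294 220 [0.4465 0.1525 0.0032]
top 317 220 [0.4432 0.0961 0.0014]
top 172 183 [0.5588 0.4498 0.0044]
top 200 163 [0.5992 0.3747 0.0264]
top 150 225 [0.4565 0.5047 0.0024]
top 205 240 [ 0.4117  0.3721 -0.0014]
top 230 190 [0.5325 0.3064 0.0012]
top 215 220 [ 0.4594  0.3463 -0.0009]
top 338 172 [0.5408 0.0463 0.0749]
scene 245 160 [0.5489 0.4405 0.0211]
scene 278 160 [0.59   0.3655 0.0455]
top 411 [ 0.4158  0.0952 -0.0018] [0.5173 0.1535 0.0111]
0.42 0.117 0.135 20
0.43 0.107 0.143 51
0.44 0.099 0.153 85
0.45 0.096 0.153 79
0.46 0.097 0.152 33
0.47 0.097 0.154 20
0.48 0.142 0.153 18
0.49 0.134 0.152 28
0.5 0.126 0.151 34
0.51 0.095 0.151 40
scene 1021 [ 0.3805  0.0946 -0.9301] [0.5155 0.1799 0.0118]
0.4 0.143 0.152 6
0.41 0.127 0.18 31
0.42 0.117 0.179 78
0.43 0.104 0.178 131
0.44 0.096 0.178 177
0.45 0.097 0.179 183
0.46 0.096 0.18 119
0.47 0.096 0.179 74
0.48 0.096 0.18 48
0.49 0.096 0.108 22
0.5 0.095 0.119 45
0.51 0.095 0.133 66
top bar (0.5860772132873535, 0.11784470826387405) (0.06925567239522934, 0.017055952921509743) 71.65072631835938 69.79114721402247
coup (0.5560108423233032, 0.03314560279250145) 0.021612117066979408
torch (0.4715113341808319, 0.12058437615633011) 0.015890369191765785
scene bar (0.5864483714103699, 0.11810114979743958) (0.06873257458209991, 0.01627042517066002) 69.93457794189453 70.13038430764514
coup (0.5562512278556824, 0.03457913175225258) 0.02241387963294983
torch (0.4717962145805359, 0.12127300351858139) 0.015855858102440834
```

```bash
python3 -m jog '[[[0.03,-0.052,0],[0,0,0],70],[[0.03,-0.052,0],[0,0,0],70],[[0.03,-0.052,0],[0,0,0],70],[[0.03,-0.052,0],[0,0,0],70],[[0.03,-0.052,0],[0,0,0],70]]' 40
```

```text
clock: 0.72
position: [0.3598, 0.3226, 0.2465]
ee_rot: [0.167, 0.986, -0.002, -0.001]
ft_force: [0.8, 0.0, -0.3]
grip_width: 0.7
```

```bash
python3 -m jog '[[[0.028,-0.05,0],[0,0,0],70],[[0.028,-0.05,0],[0,0,0],70],[[0.028,-0.05,0],[0,0,0],70],[[0.026,-0.047,0],[0,0,0],70],[[0,0,0],[0,0,0],70]]'
```

```text
clock: 1.35
position: [0.4733, 0.1131, 0.2461]
ee_rot: [0.171, 0.985, -0.002, -0.001]
ft_force: [0.4, 0.8, 0.1]
grip_width: 0.7
```

```bash
python3 -m jog '[[[-0.0017,0.0075,0],[0,0,0],70],[[0,0,0],[0,0,0],70]]'; python3 - <<'E'
from h import *
for n in("scene","top"):
    p,d=cams.camera(n); crop("",p[:,:,::-1],230,100 if n=="scene" else 70,440,340 if n=="scene" else 280,2.4,f"pics/{n}1.png")
print(sensors.get_obs()["position"])
E
```

```text
clock: 1.6
position: [0.4707, 0.1225, 0.2456]
ee_rot: [0.17, 0.985, -0.002, -0.002]
ft_force: [0.2, 0.4, 0.6]
grip_width: 0.699
[0.47082975 0.12197685 0.24570034]
```

View pics/scene1.png

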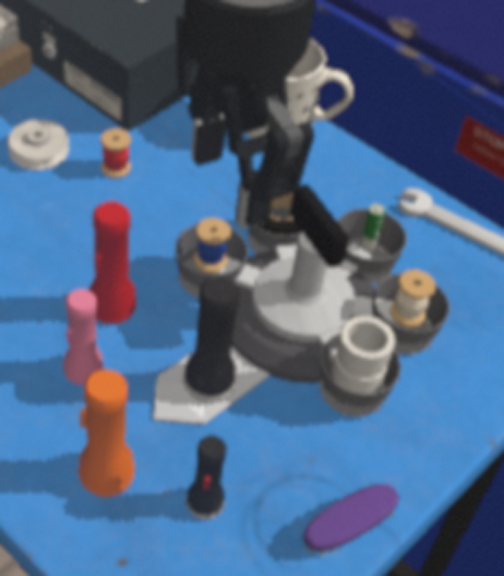

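The scene view shows the open fingers (crop ~(245,180)) above the black torch, which is still on the tongue at crop (212,340). I'm descending now.

```bash
python3 -m jog '[[[0.0007,-0.001,-0.05],[0,0,0],70],[[0,0,-0.05],[0,0,0],70],[[0,0,-0.042],[0,0,0],70],[[0,0,0],[0,0,0],70]]'
```

```text
clock: 2.2
position: [0.4709, 0.1241, 0.1013]
ee_rot: [0.167, 0.986, -0.001, -0.001]
ft_force: [0.6, 0.5, 0.4]
grip_width: 0.696
```

```bash
python3 -m jog '[[[0.0007,-0.003,-0.002],[0,0,0],70],[[0,0,0],[0,0,0],35],[[0,0,0],[0,0,0],15],[[0,0,0],[0,0,0],15],[[0,0,0],[0,0,0],15]]' 40
```

```text
clock: 2.82
position: [0.4743, 0.1224, 0.1045]
ee_rot: [0.167, 0.986, 0.001, 0.002]
ft_force: [-0.3, -0.2, -2.1]
grip_width: 0.342
```

```bash
python3 -m jog '[[[0,0,0.02],[0,0,0],15],[[0,0,0.045],[0,0,0],15],[[0,0,0.05],[0,0,0],15],[[0,0,0.045],[0,0,0],15],[[0,0,0],[0,0,0],15]]' 40; python3 - <<'E'
from h import *
p,d=cams.camera("scene"); crop("",p[:,:,::-1],190,60,420,310,2.3,"pics/scene2.png")
E
```

```text
clock: 3.45
position: [0.4727, 0.1217, 0.2691]
ee_rot: [0.167, 0.986, 0.0, 0.001]
ft_force: [0.3, 0.1, -2.8]
grip_width: 0.341
```

View pics/scene2.png

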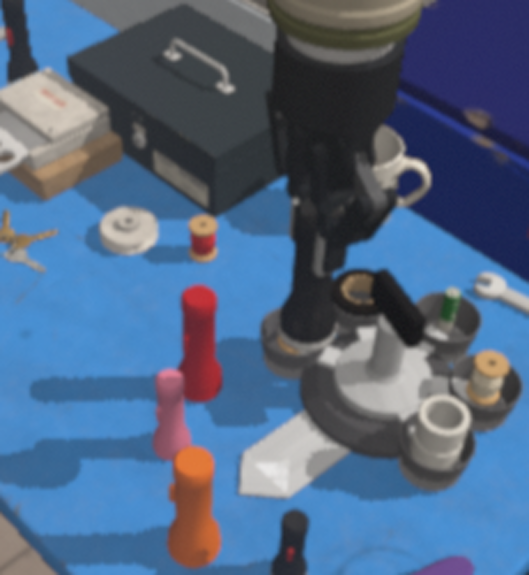

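The torch is held upright in the fingers at crop (310,300), and the tongue is empty. Next I carry it left to the free patch.

```bash
python3 -m jog '[[[-0.006,0.035,0],[0,0,0],15],[[-0.008,0.05,0],[0,0,0],15],[[-0.008,0.05,0],[0,0,0],15],[[-0.006,0.05,0],[0,0,0],15],[[-0.005,0.035,0],[0,0,0],15]]'; python3 -m jog '[[[0,0,0],[0,0,0],15]]'
```

```text
clock: 4.12
position: [0.4356, 0.3427, 0.2592]
ee_rot: [0.171, 0.985, -0.004, -0.003]
ft_force: [0.7, 0.1, -2.0]
grip_width: 0.34
clock: 4.25
position: [0.4335, 0.3452, 0.2568]
ee_rot: [0.168, 0.986, -0.006, -0.005]
ft_force: [-0.7, -0.6, -1.6]
grip_width: 0.342
```

```bash
python3 -m jog '[[[0.003,0.003,-0.045],[0,0,0],15],[[0,0,-0.05],[0,0,0],15],[[0,0,-0.035],[0,0,0],15],[[0,0,0],[0,0,0],15],[[0,0,0],[0,0,0],15]]'; python3 - <<'E'
from h import *
from scipy.spatial.transform import Rotation as R
o=sensors.get_obs();q=np.array(o["ee_rot"]);print(o["position"],q)
z=R.from_quat(q).apply([0,0,1]);print(z,"fix rotvec",np.cross(z,[0,0,-1]))
for n in("scene","top"):
    p,d=cams.camera(n); cv2.imwrite(f"pics/{n}3.png",p[:,:,::-1])
crop("",cv2.imread("pics/scene3.png"),150,60,380,310,2.3,"pics/scene3c.png")
E
```

```text
clock: 4.88
position: [0.4362, 0.3427, 0.1199]
ee_rot: [0.17, 0.985, -0.009, -0.006]
ft_force: [0.1, 0.7, -1.4]
grip_width: 0.338
[0.43621077 0.34272694 0.1199003 ] [ 0.17009713  0.98537242 -0.00863518 -0.00579572]
[-0.01435952 -0.01504606 -0.99978369] fix rotvec [ 0.01504606 -0.01435952  0.        ]
```

View pics/scene3c.png

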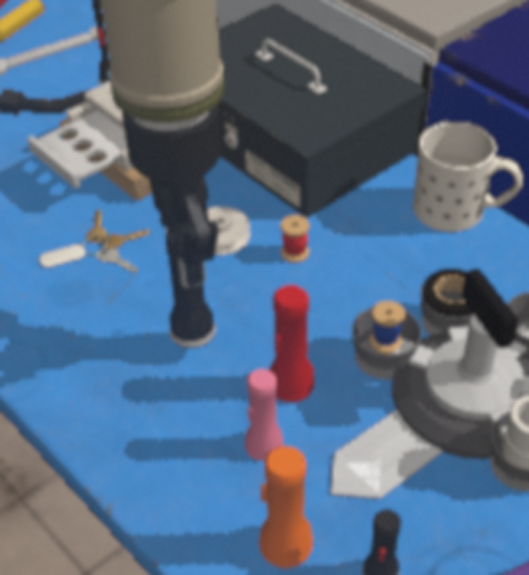

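The torch at crop (192,330) hangs just above a free patch, away from the red torch and the keys. I'll straighten it and lower it.

```bash
python3 -m jog '[[[0,0,-0.006],[0.015,-0.0145,0],15],[[0,0,-0.004],[0,0,0],15],[[0,0,-0.003],[0,0,0],15],[[0,0,0],[0,0,0],15]]';python3 -m jog '[[[0,0,-0.002],[0,0,0],15]]'
```

```text
clock: 5.48
position: [0.4372, 0.3439, 0.1089]
ee_rot: [0.17, 0.985, 0.003, 0.002]
ft_force: [-0.4, -1.1, -2.8]
grip_width: 0.336
clock: 5.6
position: [0.4373, 0.3441, 0.107]
ee_rot: [0.17, 0.985, 0.003, 0.002]
ft_force: [-0.7, 0.7, -1.2]
grip_width: 0.335
```

```bash
python3 -m jog '[[[0,0,-0.003],[-0.003,0.003,0],15],[[0,0,-0.002],[0,0,0],15],[[0,0,0],[0,0,0],15]]';python3 -m jog '[[[0,0,-0.0015],[0,0,0],15],[[0,0,0],[0,0,0],15]]'
```

```text
clock: 5.98
position: [0.4373, 0.3441, 0.1014]
ee_rot: [0.17, 0.985, 0.001, 0.001]
ft_force: [0.5, -0.5, -2.0]
grip_width: 0.342
clock: 6.22
position: [0.4373, 0.3441, 0.0998]
ee_rot: [0.17, 0.985, 0.001, 0.001]
ft_force: [-0.1, 1.2, -1.5]
grip_width: 0.341
```

```bash
python3 -m jog '[[[0,0,-0.001],[-0.001,0.001,0],15],[[0,0,0],[0,0,0],15]]';python3 -m jog '[[[0,0,-0.001],[0,0,0],15],[[0,0,0],[0,0,0],15]]';python3 -m jog '[[[0,0,-0.001],[0,0,0],15],[[0,0,0],[0,0,0],15]]'
```

```text
clock: 6.48
position: [0.4377, 0.3443, 0.0995]
ee_rot: [0.17, 0.985, 0.001, 0.0]
ft_force: [-0.5, -0.0, -0.9]
grip_width: 0.335
clock: 6.72
position: [0.4382, 0.3445, 0.0994]
ee_rot: [0.17, 0.985, 0.001, 0.001]
ft_force: [-0.2, -0.2, -1.3]
grip_width: 0.336
clock: 6.98
position: [0.4386, 0.3446, 0.0994]
ee_rot: [0.17, 0.985, 0.001, 0.001]
ft_force: [-0.1, -0.2, -1.1]
grip_width: 0.338
```

Contact: z has stalled at 0.0994. Opening now.

```bash
python3 -m jog '[[[0,0,0],[0,0,0],40],[[0,0,0],[0,0,0],55],[[0,0,0],[0,0,0],65],[[0,0,0],[0,0,0],65]]';python3 -m jog '[[[0,0,0.03],[0,0,0],65],[[0,0,0.05],[0,0,0],65],[[0,0,0.05],[0,0,0],65],[[0,0,0.03],[0,0,0],65]]'
```

```text
clock: 7.48
position: [0.4385, 0.3447, 0.0989]
ee_rot: [0.17, 0.985, 0.001, 0.001]
ft_force: [0.4, -0.5, 0.6]
grip_width: 0.651
clock: 7.98
position: [0.4367, 0.3431, 0.2607]
ee_rot: [0.17, 0.985, -0.001, -0.001]
ft_force: [-0.0, 0.3, -0.9]
grip_width: 0.654
```

```bash
python3 - <<'E'
from h import *
for n in("scene","top"):
    p,d=cams.camera(n); cv2.imwrite(f"pics/{n}4.png",p[:,:,::-1]); P=back(n,d); np.save(f"pics/{n}4.npy",d)
    for z0,z1 in((.115,.128),(.005,.04)):
        m=(P[...,2]>z0)&(P[...,2]<z1)&(abs(P[...,0]-.44)<.04)&(abs(P[...,1]-.346)<.04)
        q=P[m]; print(n,len(q)); 
        if len(q): print(q.min(0).round(3),q.max(0).round(3))
E
```

```text
scene 160
[0.423 0.328 0.115] [0.452 0.357 0.127]
scene 255
[0.406 0.318 0.005] [0.479 0.358 0.04 ]
top 0
top 0
```

View pics/scene4.png

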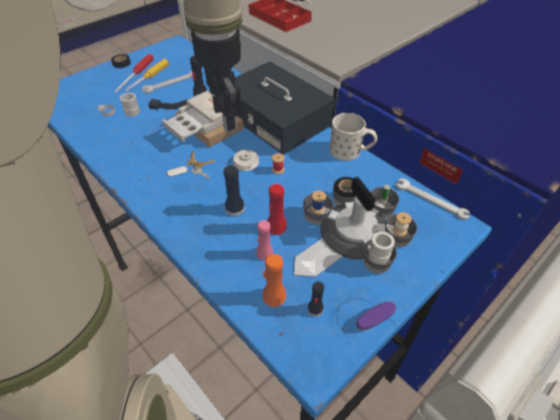

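View pics/top4.png

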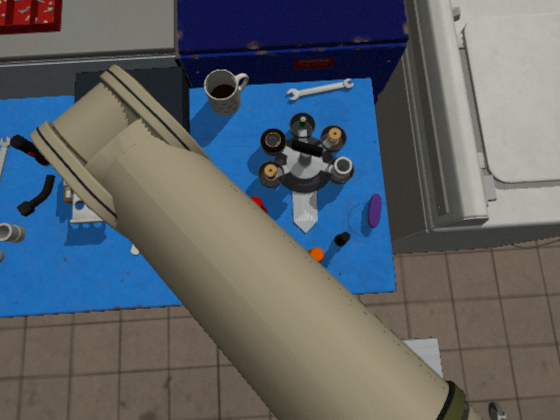

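The torch stands upright at scene (233,190), about (0.438, 0.344). The tongue is now fully visible in the top view at (305,210), so I'll fit its direction and the hub axis.

```bash
python3 - <<'E'
from h import *
for n in("top","scene"):
    im=cv2.imread(f"pics/{n}4.png").astype(int);p=back(n,np.load(f"pics/{n}4.npy"))
    # intersect rays with z=.004 for whole image
    m_=cams.camera_model(n);K=np.array(m_["intrinsics"]);V=np.array(m_["view"]);C=-V[:3,:3].T@V[:3,3]
    v,u=np.mgrid[:420,:560];r=np.stack([(u-K[0,2])/K[0,0],(v-K[1,2])/K[1,1],np.ones_like(u)],-1)@V[:3,:3]
    q=C+r*((.004-C[2])/r[...,2])[...,None]
    m=(im[...,2]>95)&(im[...,2]>im[...,0]-45)&(q[...,0]>.4)&(q[...,0]<.5)&(abs(q[...,1]-.124)<.045)&(p[...,2]<.02)
    s=q[m][:,:2]
    print(n,m.sum())
    E=[]
    for x0 in np.arange(.41,.5,.006):
        w=s[abs(s[:,0]-x0)<.003]
        if len(w)>3:E.append((x0,w[:,1].min(),w[:,1].max()));print(np.round(E[-1],4),(E[-1][1]+E[-1][2])/2)
    E=np.array(E);E=E[E[:,0]>.447]
    for e in(E[:,1],E[:,2],(E[:,1]+E[:,2])/2):
        a=np.polyfit(E[:,0],e,1);print("slope deg",np.degrees(np.arctan(a[0])),"y at x=.4965",np.polyval(a,.4965),"at .5865",np.polyval(a,.5865))
    vis=im.astype(np.uint8).copy();vis[m]=(0,0,255);crop("",vis,240,150,400,300,4,f"pics/{n}4m.png")
E
```

```text
top 682
[0.416  0.1229 0.1302] 0.12657473581830397
[0.422  0.1151 0.1347] 0.12488246342038663
[0.428  0.1098 0.1415] 0.12562607670943413
[0.434  0.1043 0.146 ] 0.12514420931478515
[0.44   0.0964 0.1505] 0.12343670257724107
[0.446 0.096 0.155] 0.1254954560003272
[0.452  0.0958 0.1547] 0.12521671415197477
[0.458  0.0974 0.1543] 0.12585218373092621
[0.464 0.097 0.154] 0.12546927897697066
[0.47   0.0966 0.1534] 0.12499722260714195
[0.476  0.0984 0.1531] 0.12573924021155672
[0.482  0.098  0.1525] 0.12526596465488526
[0.488  0.0974 0.1522] 0.12477650384041211
[0.494  0.0969 0.1518] 0.12438995088583235
[0.5    0.0967 0.1513] 0.12401750021432129
slope deg 0.7539046511207805 y at x=.4965 0.0973918556027229 at .5865 0.09857615460854176
slope deg -4.026016138384591 y at x=.4965 0.15159606072772053 at .5865 0.14526158046626697
slope deg -1.6389064748337803 y at x=.4965 0.12449395816522171 at .5865 0.12191886753740443
scene 884
[0.416  0.1265 0.1632] 0.1448234682780377
[0.422  0.1181 0.1667] 0.1424159388506644
[0.428  0.1127 0.1446] 0.12864316773884107
[0.434  0.103  0.1498] 0.12642002179744893
[0.44   0.099  0.1537] 0.1263690244228495
[0.446  0.0979 0.1577] 0.12782008106777848
[0.452  0.0971 0.1581] 0.12762403567455793
[0.458  0.0974 0.1575] 0.1274676279845552
[0.464  0.0966 0.1565] 0.12656785011160163
[0.47   0.0955 0.1569] 0.12622837819783692
[0.476  0.0961 0.1563] 0.12620484854217215
[0.482  0.0953 0.1557] 0.1254959760872746
[0.488  0.0955 0.1547] 0.12512770026683714
[0.494  0.0947 0.1551] 0.12491960394138332
[0.5    0.095  0.1541] 0.12454895985643358
slope deg -3.0285529188643974 y at x=.4965 0.09484267222172671 at .5865 0.09008099690168465
slope deg -4.458055640879363 y at x=.4965 0.15451554524417854 at .5865 0.14749868196316848
slope deg -3.743887702724396 y at x=.4965 0.1246791087329526 at .5865 0.11878983943242656
```

View pics/top4m.png

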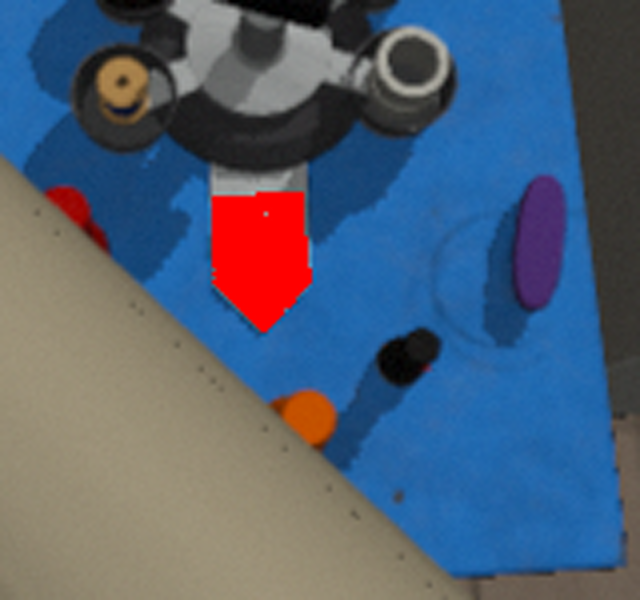

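View pics/scene4m.png

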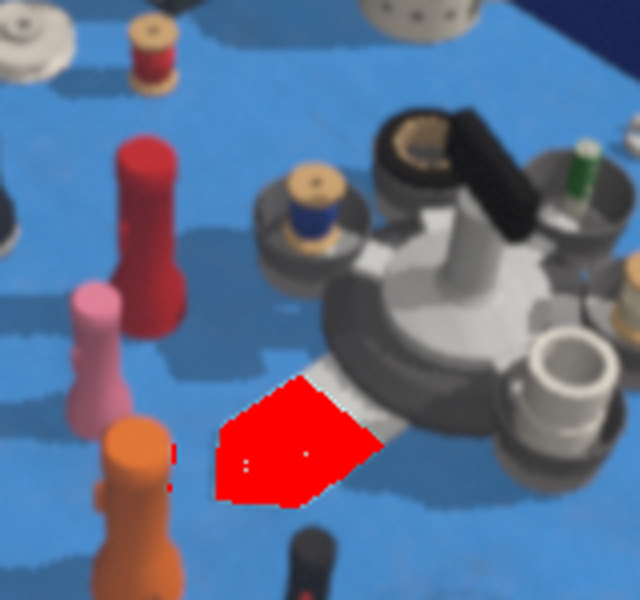

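```bash
python3 -m jog '[[[0.0167,-0.025,0],[0,0,-0.175],60],[[0.0167,-0.025,0],[0,0,-0.175],60],[[0.0167,-0.025,0],[0,0,-0.175],60],[[0.0167,-0.025,0],[0,0,-0.175],60],[[0.0167,-0.025,0],[0,0,-0.175],60]]'; python3 -m jog '[[[0.0167,-0.025,0],[0,0,-0.175],60],[[0.0167,-0.025,0],[0,0,-0.175],60],[[0.0167,-0.025,0],[0,0,-0.175],60],[[0.0167,-0.025,0],[0,0,-0.175],60],[[0,0,0],[0,0,0],60]]'
cat > st.py <<'E'
from h import *
from scipy.spatial.transform import Rotation as R
o=sensors.get_obs();r=R.from_quat(o["ee_rot"]);z=r.apply([0,0,1]);y=r.apply([0,1,0])
print("pos",np.round(o["position"],4),"jaw deg",np.degrees(np.arctan2(y[1],y[0])).round(2),"tiltfix",np.cross(z,[0,0,-1]).round(4),"j",np.round(o["joint_pos"],2),"F",np.round(o["ft_force"],1),"T",np.round(o["torque"],2),"w",round(o["grip_width"],3),o["clock"])
E
python3 st.py
```

```text
clock: 8.7
position: [0.5205, 0.2171, 0.2585]
ee_rot: [0.58, 0.815, -0.001, -0.0]
ft_force: [-0.1, 0.3, 0.8]
grip_width: 0.602
clock: 9.32
position: [0.5887, 0.1105, 0.2539]
ee_rot: [0.832, 0.554, -0.003, -0.001]
ft_force: [-0.3, 0.3, 0.1]
grip_width: 0.598
pos [0.5887 0.1105 0.2539] jaw deg -22.71 tiltfix [ 0.0021 -0.0062  0.    ] j [-0.68  0.29  0.52  1.55 -0.15  1.34 -0.54] F [-0.3  0.3  0.1] T [ 0.   -0.02  0.03] w 0.598 9.325
```

```bash
python3 -m jog '[[[-0.0022,0.0078,-0.02],[0.002,-0.006,0.047],60],[[0,0,-0.03],[0,0,0],60],[[0,0,0],[0,0,0],60]]'; python3 st.py
```

```text
clock: 9.7
position: [0.585, 0.1205, 0.201]
ee_rot: [0.817, 0.577, -0.001, -0.001]
ft_force: [-0.3, -0.4, -0.5]
grip_width: 0.599
pos [0.585  0.1205 0.201 ] jaw deg -19.54 tiltfix [ 0.     -0.0023  0.    ] j [-0.69  0.32  0.5   1.63 -0.16  1.24 -0.49] F [-0.3 -0.4 -0.5] T [-0.03  0.   -0.01] w 0.599 9.7
```

```bash
python3 -m jog '[[[0.0015,-0.002,-0.03],[0,-0.002,-0.008],60],[[0,0,-0.03],[0,0,0],60],[[0,0,-0.02],[0,0,0],60],[[0,0,0],[0,0,0],60]]'; python3 st.py
```

```text
clock: 10.2
position: [0.5876, 0.1215, 0.1232]
ee_rot: [0.817, 0.576, 0.002, -0.0]
ft_force: [-0.9, 0.6, 0.8]
grip_width: 0.604
pos [0.5876 0.1215 0.1232] jaw deg -19.61 tiltfix [-0.0026  0.0035  0.    ] j [-0.67  0.4   0.48  1.7  -0.21  1.08 -0.46] F [-0.9  0.6  0.8] T [ 0.04 -0.03 -0.05] w 0.604 10.2
```

```bash
python3 -m jog '[[[-0.001,-0.0032,-0.005],[-0.0026,0.0035,-0.006],45],[[0,0,0],[0,0,0],40]]'; python3 st.py
```

```text
clock: 10.45
position: [0.5876, 0.1187, 0.1205]
ee_rot: [0.819, 0.574, 0.001, 0.0]
ft_force: [0.2, -0.2, 0.3]
grip_width: 0.4
pos [0.5876 0.1187 0.1205] jaw deg -19.9 tiltfix [-0.001   0.0025  0.    ] j [-0.66  0.4   0.48  1.71 -0.21  1.08 -0.46] F [ 0.2 -0.2  0.3] T [-0.02 -0.04  0.02] w 0.4 10.45
```

Centred on the bar. Closing at 60 N.

```bash
python3 -m jog '[[[-0.001,-0.0003,-0.002],[0,0,0],25],[[0,0,0],[0,0,0],5],[[0,0,0],[0,0,0],5],[[0,0,0],[0,0,0],5]]' 60; python3 st.py; python3 - <<'E'
from h import *
p,d=cams.camera("scene"); crop("",p[:,:,::-1],230,60,450,310,2.3,"pics/scene5.png")
E
```

```text
clock: 10.95
position: [0.5877, 0.1183, 0.1196]
ee_rot: [0.819, 0.574, 0.003, 0.001]
ft_force: [2.6, 0.0, -1.4]
grip_width: 0.179
pos [0.5877 0.1183 0.1196] jaw deg -19.93 tiltfix [-0.0016  0.0054  0.    ] j [-0.66  0.4   0.48  1.71 -0.21  1.07 -0.46] F [ 2.6  0.  -1.4] T [0.03 0.07 0.05] w 0.179 10.95
```

View pics/scene5.png

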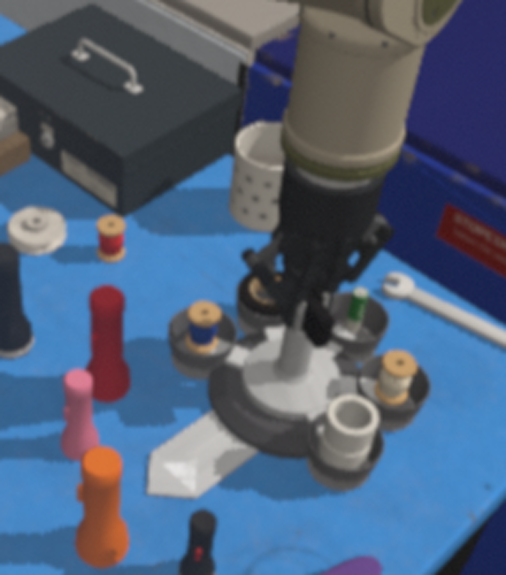

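The fingers hold the bar at crop (315,310), and the opening of 0.179 is about 15 mm. I'm twisting clockwise in small steps.

```bash
python3 -m jog '[[[-0.0006,0,0],[0,0,-0.06],5],[[0,0,0],[0,0,-0.1],5],[[0,0,0],[0,0,-0.1],5],[[0,0,0],[0,0,0],5]]'; python3 st.py
```

```text
clock: 11.5
position: [0.5877, 0.1183, 0.1196]
ee_rot: [0.888, 0.46, 0.003, 0.002]
ft_force: [3.1, -0.8, -3.1]
grip_width: 0.178
pos [0.5877 0.1183 0.1196] jaw deg -35.21 tiltfix [-0.      0.0068  0.    ] j [-0.7   0.41  0.53  1.71 -0.23  1.07 -0.71] F [ 3.1 -0.8 -3.1] T [ 0.31  0.08 -0.07] w 0.178 11.5
```

```bash
python3 -m jog '[[[0,0,0],[0,0.003,-0.1],5],[[0,0,0],[0,0,-0.12],5],[[0,0,0],[0,0,-0.12],5],[[0,0,0],[0,0,-0.1],5],[[0,0,0],[0,0,0],5]]'; python3 st.py
```

```text
clock: 12.12
position: [0.5876, 0.1184, 0.1196]
ee_rot: [0.967, 0.255, 0.002, 0.001]
ft_force: [1.2, -1.4, -2.5]
grip_width: 0.174
pos [0.5876 0.1184 0.1196] jaw deg -60.4 tiltfix [0.0012 0.0036 0.    ] j [-0.77  0.43  0.62  1.71 -0.27  1.08 -1.12] F [ 1.2 -1.4 -2.5] T [ 0.28 -0.17 -0.01] w 0.174 12.125
```

```bash
python3 -m jog '[[[0,0,0],[0,0.003,-0.1],5],[[0,0,0],[0,0,-0.12],5],[[0,0,0],[0,0,-0.12],5],[[0,0,0],[0,0,-0.1],5],[[0,0,0],[0,0,0],5]]'; python3 st.py; cat > coup.py <<'E'
from h import *
import sys
t=sys.argv[1]
for n in("scene","top"):
    p,d=cams.camera(n); cv2.imwrite(f"pics/{n}{t}.png",p[:,:,::-1]); P=back(n,d)
    im=p.astype(int)
    m=(P[...,2]>.071)&(P[...,2]<.081)&(P[...,0]>.46)&(P[...,0]<.55)&(P[...,1]>.03)&(P[...,1]<.16)
    q=P[m][:,:2]; print(n,len(q))
    if len(q):
        c,r=cv2.minEnclosingCircle(q.astype(np.float32)); d=np.array(c)-[.5868,.1183]
        print("coup",np.round(c,4),"r",round(r,4),"dist",np.hypot(*d).round(4),"ang",(np.degrees(np.arctan2(d[1],d[0]))%360).round(2))
crop("",cv2.imread(f"pics/scene{t}.png"),230,110,440,310,2.7,f"pics/scene{t}c.png")
crop("",cv2.imread(f"pics/top{t}.png"),230,70,400,270,2.9,f"pics/top{t}c.png")
E
python3 coup.py 6
```

```text
clock: 12.75
position: [0.5876, 0.1185, 0.1196]
ee_rot: [0.999, 0.043, 0.0, 0.001]
ft_force: [1.6, 0.3, -1.7]
grip_width: 0.176
pos [0.5876 0.1185 0.1196] jaw deg -85.11 tiltfix [0.0011 0.0005 0.    ] j [-0.83  0.45  0.7   1.71 -0.32  1.09 -1.51] F [ 1.6  0.3 -1.7] T [ 0.16 -0.42 -0.05] w 0.176 12.75
scene 246
coup [0.5196 0.0827] r 0.0567 dist 0.076 ang 207.89
top 60
coup [0.4964 0.115 ] r 0.0201 dist 0.0905 ang 182.12
```

View pics/scene6c.png

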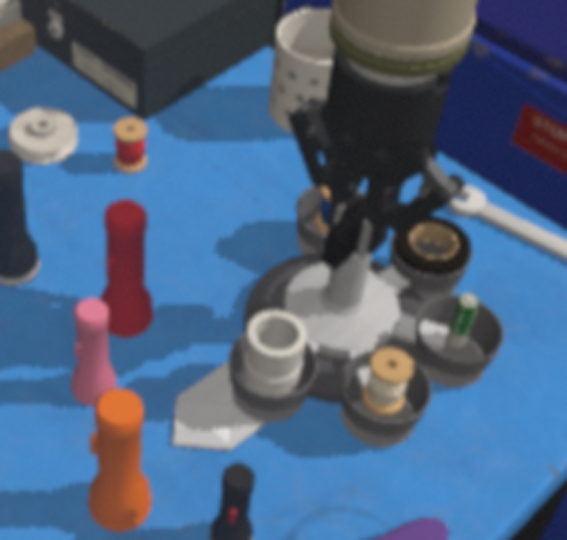

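View pics/top6c.png

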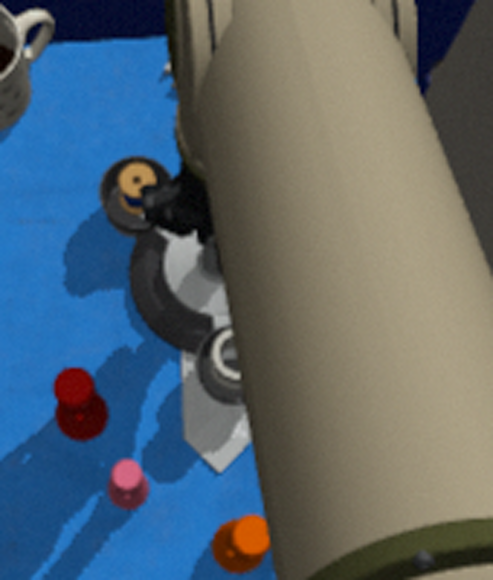

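```bash
python3 - <<'E'
from h import *
from scipy.optimize import minimize
for n in("top","scene"):
    im=cv2.imread(f"pics/{n}4.png").astype(int);p=back(n,np.load(f"pics/{n}4.npy"))
    m_=cams.camera_model(n);K=np.array(m_["intrinsics"]);V=np.array(m_["view"])
    pm=p
    m=(im[...,2]>95)&(im[...,2]>im[...,0]-45)&(p[...,0]>.395)&(p[...,0]<.487)&(p[...,1]>.085)&(p[...,1]<.168)&(p[...,2]<.02)&(p[...,2]>-.01)
    k,l,st,c=cv2.connectedComponentsWithStats(m.astype(np.uint8)); m=(l==1+np.argmax(st[1:,4])).astype(np.uint8)
    cs=max(cv2.findContours(cv2.resize(m,None,fx=8,fy=8,interpolation=cv2.INTER_LINEAR),cv2.RETR_EXTERNAL,cv2.CHAIN_APPROX_NONE)[0],key=len)[:,0]
    uv=(cs+.5)/8-.5
    C=-V[:3,:3].T@V[:3,3];r=np.c_[(uv-K[:2,2])/[K[0,0],K[1,1]],np.ones(len(uv))]@V[:3,:3]
    q=(C+r*((.004-C[2])/r[:,2])[:,None])[:,:2]
    q=q[q[:,0]<.48]
    def res(a,full=False):
        x0,y0,th,sh,hw=a[0],a[1],a[2],a[3],a[4]
        f=np.array([-np.cos(th),np.sin(th)]);s=np.array([-f[1],f[0]])
        d=q-[x0,y0];u=d@f;w=abs(d@s)
        # side edge |s|=hw; tip edge from (sh,hw) to (.175,0)
        L=np.hypot(.175-sh,hw);e1=w-hw;e2=((u-sh)*hw+(w-hw)*(.175-sh))/L
        e=np.maximum(e1,e2);return np.sum(np.minimum(abs(e),.004))
    best=min((minimize(res,[x,.1183,t,.147,.029],method="Nelder-Mead",options=dict(maxiter=6000,xatol=1e-6,fatol=1e-7)) for x in(.586,.588) for t in(0,.03,.06)),key=lambda r:r.fun)
    a=best.x;print(n,len(q),a.round(4),"deg",np.degrees(a[2]),best.fun/len(q),"mark",a[0]-.09*np.cos(a[2]),a[1]+.09*np.sin(a[2]))
    # fixed axis y
    g=lambda b:res([b[0],.1183,b[1],b[2],b[3]])
    b=min((minimize(g,[.587,t,.147,.029],method="Nelder-Mead",options=dict(maxiter=6000)) for t in(0,.03,.06)),key=lambda r:r.fun);print(" fixed y",b.x.round(4),np.degrees(b.x[1]),b.fun/len(q))
    # foot rim: fit disc? report blades
E
python3 - <<'E'
# coupling + trays refit from picture 6 scene
from h import *
p,d=cams.camera("scene");P=back("scene",d)
m=(P[...,2]>.071)&(P[...,2]<.081)&(P[...,0]>.46)&(P[...,0]<.53)&(P[...,1]>.08)&(P[...,1]<.155)
q=P[m][:,:2];c,r=cv2.minEnclosingCircle(q.astype(np.float32));print(c,r,len(q))
E
```

```text
top 582 [0.5878 0.1229 0.0187 0.1442 0.0289] deg 1.0685674782660664 0.0005871297266995379 mark 0.4978281106484823 0.12453612997885063
 fixed y [0.5878 0.0515 0.1442 0.029 ] 2.9520578566448714 0.0007218077905366662
scene 627 [0.589  0.1199 0.055  0.1466 0.0303] deg 3.1509600312374406 0.0005174146142582996 mark 0.4991149746206813 0.12487048038933057
 fixed y [0.5887 0.067  0.1461 0.0303] 3.8399003607677185 0.0005313354278794571
(0.4978123903274536, 0.11196120828390121) 0.022150294855237007 219
```

```bash
sed -i 's/P\[...,1\]>.03)/P[...,1]>.09)/; s/P\[...,0\]<.55)/P[...,0]<.525)/' coup.py; python3 -m jog '[[[0,0,0],[0,0,-0.07],5],[[0,0,0],[0,0,-0.06],5],[[0,0,0],[0,0,0],5],[[0,0,0],[0,0,0],5]]'; python3 st.py; python3 coup.py 7
```

```text
clock: 13.4
position: [0.5876, 0.1185, 0.1196]
ee_rot: [1.0, -0.019, 0.0, 0.0]
ft_force: [1.9, 0.1, -1.6]
grip_width: 0.175
pos [0.5876 0.1185 0.1196] jaw deg -92.17 tiltfix [0.0006 0.0005 0.    ] j [-0.85  0.46  0.73  1.72 -0.34  1.1  -1.62] F [ 1.9  0.1 -1.6] T [ 0.1  -0.41 -0.  ] w 0.175 13.4
scene 214
coup [0.497  0.1235] r 0.0224 dist 0.0899 ang 176.66
top 75
coup [0.4966 0.1231] r 0.0207 dist 0.0903 ang 176.94
```

View pics/scene7c.png

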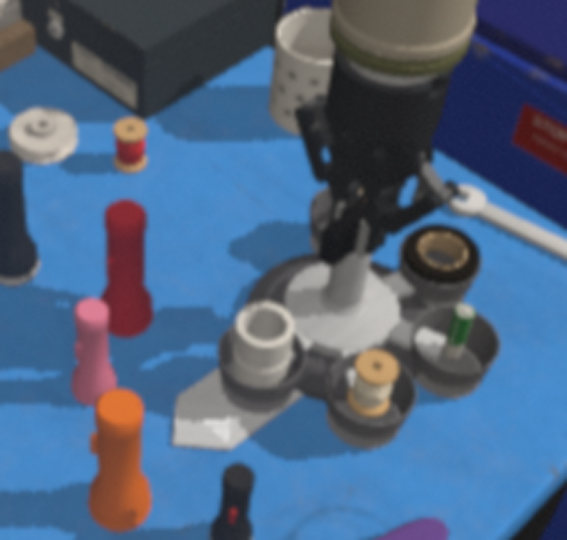

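View pics/top7c.png

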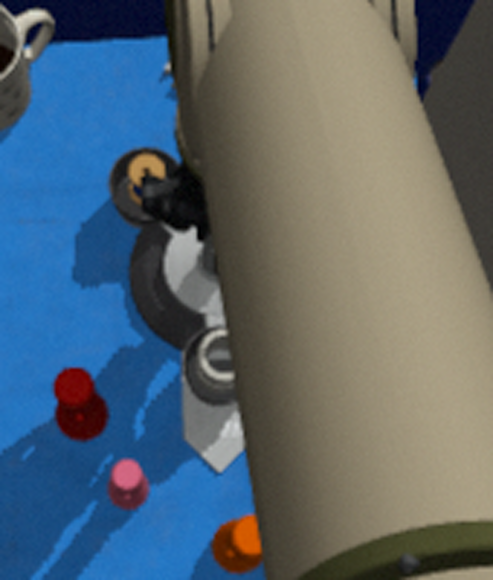

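Both views put the coupling about 1 mm short of the tongue's midline, at y 0.123 against 0.1245. I'll make a small final nudge and firm up the grip.

```bash
python3 -m jog '[[[0,0,0],[0,0,-0.008],5],[[0,0,0],[0,0,0],5],[[0,0,0],[0,0,0],5],[[0,0,0],[0,0,0],5]]' 80; python3 st.py; python3 coup.py 8; python3 - <<'E'
from h import *
p,d=cams.camera("scene");P=back("scene",d)
m=(P[...,2]>.118)&(P[...,2]<.13)&(abs(P[...,0]-.44)<.04)&(abs(P[...,1]-.346)<.04)
c,r=cv2.minEnclosingCircle(P[m][:,:2].astype(np.float32));print("torch",np.round(c,3),r,P[m][:,2].max(),"from axis",np.hypot(c[0]-.587,c[1]-.118))
cv2.imwrite("pics/scene9.png",p[:,:,::-1])
E
```

```text
clock: 14.0
position: [0.5876, 0.1185, 0.1196]
ee_rot: [1.0, -0.023, 0.0, 0.0]
ft_force: [1.1, -0.2, -2.7]
grip_width: 0.174
pos [0.5876 0.1185 0.1196] jaw deg -92.63 tiltfix [0.0005 0.0004 0.    ] j [-0.85  0.46  0.73  1.72 -0.34  1.1  -1.63] F [ 1.1 -0.2 -2.7] T [ 0.08 -0.43 -0.08] w 0.174 14.0
scene 222
coup [0.4991 0.1238] r 0.0228 dist 0.0878 ang 176.39
top 80
coup [0.4966 0.124 ] r 0.0205 dist 0.0904 ang 176.37
torch [0.438 0.343] 0.016272205859422684 0.12647035061439252 from axis 0.2700443378339207
```

View pics/scene9.png

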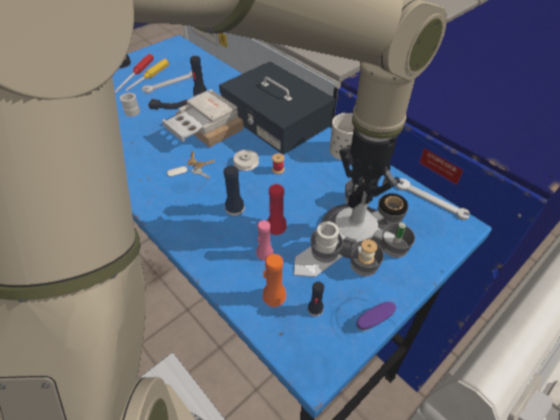

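The torch stands upright at (233,190), well clear of the carousel. The coupling sits over the tongue at (327,237), and the hand still holds the bar. The bystanders look unmoved.

```bash
python3 -c "
from workcell import manip
print(manip.hand_in())"
```

```text
the job is handed in; nothing more can be done
None
```

I moved the torch out of the carousel, turned the coupling's tray over the front tongue, and handed the job in at about 14 s with the gripper still holding the bar at 80 N.

- **Torch:** it stands upright at about (0.438, 0.343), 0.27 m from the carousel's axis. That leaves about 0.125 m between its edge and everything the carousel sweeps. The carousel was only turned after the torch was set down.
- **Carousel:** I pinched the bar and turned it about 73° clockwise. The last check put the coupling at (0.497–0.499, 0.124), 176.4° from world x in both views.
- **Uncertainty in the front direction:** my fits of the tongue's direction ranged from about 176 to 179°, with the mark at y ≈ 0.1245–0.125. The centring is therefore known only to about 1–2°, or 1–3 mm.
- **Turn angle disagreement:** the turn of the jaws predicted the coupling at about 177.4°, 1° off what the cameras showed.
- **Other objects:** nothing else appeared to have moved in the last picture. I checked that by eye and did not measure it. The forces I read after each move stayed below about 5 N.

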